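# Present a bearing ball to the optical gauge

### The arm

A 6-joint arm with a two-finger parallel gripper is mounted at the origin on the work surface. World frame = base frame: x ahead of the robot, y to its left, z up, the work surface at z = 0. Lengths are in mm, angles in rad, forces in N, time in s.
With the tool pointing down it reaches from about 350 to 875 mm from the base axis. Payload 4.2 kg.
Tool frame: the origin (TCP) lies at the very end of the fingers, on their centre line; the grasp point (between the pads) lies 19 mm behind it; y points along the fingers, z is the direction in which the jaws open and shut, and the axes are right-handed (so a half turn about y gives the same grasp; the last joint's range is limited). The gripper opens to 85 mm and grips with 20 to 120 N. Pads are 22 mm wide; open, the fingers measure 114 mm over their backs; the gripper's body (76 mm by 85 mm) begins 54 mm behind the grasp point. The pads swing forward as they close: fully open they stand 13 mm farther back than shut.
Start: joints at [-0.854, 0.385, 0.008, 0, -1.194, -0.259], TCP at [276.246, -560.613, 231.312] pointing down, gripper open.
Joint ranges: [-3.14, 3.14], [-1.21, 2.06], [-1.07, 1.41], [-3.16, 2.05], [-2.99, -0.16], [-3.1, 3.1]. Speed limits (rad/s): [2.79, 2.79, 3.14, 3.14, 3.14, 3.14].

### API

Orientations are given as a unit quaternion [x, y, z, w].
In Python, from bench import arm gives the robot as it stands.
- The arm moves only by the shell command python3 -m creep 'ROWS'. ROWS is JSON, a list of rows, each an object with "delta_pos": the shift along the tool's x, y, z in mm, a list of three; "rot": the turn, a rotation vector about the tool's x, y, z in rad, a list of three; "jaw": the finger opening in mm, from 0 to 85.4. A call has exactly 10 rows; each row shifts and turns the commanded pose from where the row before left it, along the tool's axes as they then stand; what a row does not reach is not made up. A row lasts 1/12 s, in which the tool goes at most 41.7 mm and 7.16 degrees, less where a joint would pass 70% of its speed; a pose out of reach is approached as far as the arm can. A call is refused whole if a number of a shift passes 41.7 or a number of a turn 0.125, either way. A call with a gripper value outside its range is refused whole. The fingers move at their own pace and stop on an object; the grip force is fixed at half the most. Time passes only in rows, so rows that do not move let the fingers close, or fill a call up. It gives the time, the measured TCP pose, the force and the opening at its end, in the units of the state.
- arm.read_state(): the state, without advancing time (a new reading comes with each control period).
- arm.get_image(name): name is "side" or "top"; returns the picture (384x512x3 uint8, red, green, blue); there is no depth.
- arm.calibration(name): a dict with "intrinsics" (3x3 intrinsics, pixels), "dist_coeffs" ([k1, k2, p1, p2, k3] as OpenCV has them; the pictures are not rectified), "R" (3x3) and "t" (3): a world point X has camera coordinates R X + t. Camera axes: x right, y down, z forward; pixel columns grow to the right and rows downward; lengths in mm; the calibration is good to about 2 mm. A picture is of the moment at which its call begins. calibration takes no time and is no camera call.
- arm.job_done(): hands the job in, once; it reports no verdict.
Trained networks look in the newest picture that a camera, given by its name, has taken for a name from the list of things; names that differ only in an ending like _2 or _b are one class to them, and where a whole thing is asked for, a point or a joint stands for the part that bears it (a point fixed in the world has none). Each returns a list of dicts, best first, with "p" (0 to 1); they miss things now and then, are a little off and sometimes report something else, mostly with a low value. They report only what shows in the picture. A call takes as long as a camera call. They do not tell look-alikes from the thing itself.
- arm.find_in(camera, target): "location" ([column, row] in pixels, amid what is visible of it).
- arm.masks_of(camera, target): "pixels" (384x512 bool, what is visible of it) and "location" ([column, row] in pixels, amid what is visible of it).
The state is a dict: "clock": time; "joints": joint angles; "joint_vel": joint speeds; "joint_efforts": joint torques, N m; "position": TCP position; "ee_rot": TCP orientation; "contact_force": force on the tool from outside, world axes, zero at the start; "wrist_torque": the same for the moment, N m; "gripper_width": finger opening in mm.
Only numpy, scipy, OpenCV 4.12 (cv2) and the standard library are available. Lean on these libraries where they do the work, as an engineer would, in place of code of your own. Each camera call takes 0.05 s, during which the arm holds its last target. There are 200 camera calls.

### The job

Press the dock's sprung latch tail down until it clicks and stays down by itself, so that its hook swings clear of the tray. Then lift the tray with the steel ball out of the dock by its upright handle, without letting the ball out of its pocket, and carry it to the two-tower optical gauge; do not bump the gauge or push the other things on the bench about. Finish holding the tray still and level in the air with the ball midway between the gauge's two round windows, wholly within their outline: do not put the tray down or let go, the program ends while the gripper holds it there.

Things in the scene. Friction and masses are not known exactly. Their poses are not given: they have to be found in the camera images.
- dock: fixed tray dock: aluminium foot plate 245 x 80 x 8 with a grey nest block 66 wide whose top, 48 above the bench, carries the tray. Origin on the bench under the middle of the tray, x along the tray towards the ball, z up. Low lips 4 thick stand 6 above the nest top along both sides and beyond the ball end, about 2 to 3 clear of the tray. The latch stands at its -x end, pivot at x = -82, 25 above the bench
- latch (a joint): the latch's hinge in rad: 0 = tail up, hook over the tray's end (as at the start); 0.5 = tail fully down against its stop, hook swung back 12 clear of the tray. A spring pushes it back up with about 9 N at the pad at first, falling to nothing at about 0.37; let go before that it springs back up, beyond that the detent snaps it down and holds it at 0.5 with about 3 N at the pad
- latch_pad (a point): middle of the upper face of the black press pad, 28 x 28 x 6, at the free end of the latch's steel tail. The tail slopes up away from the tray by 0.45 rad; the pad is 75 from the pivot, so at the start its middle is about 61 above the bench and 148 from the dock's origin along dock -x; fully down it lies 36 lower and 9 further out, about 25 above the bench and almost level
- tray_handle (a point): centre of the handle of the tray that holds the ball, half-way up. The tray is a plain aluminium plate 140 x 56 x 10; the handle is an upright block in the middle of its top, 30 long (tray x), 14 thick (tray y, grasp across this), 50 tall, so its top is 25 above this point, the plate's top 25 below and the plate's underside 35 below. x along the tray towards the pocket, z up. Tray about 0.19 to 0.31 kg
- tray_pocket (a point): centre of the ball when it rests in the middle of its pocket: 48 from the handle's axis along tray x, 18 lower than the handle's centre. The pocket is a round recess 31 across and 3 deep in the plate's top
- ball_center (a point): centre of the loose steel ball, diameter 20, 33 g; it can roll about 5 any way within the pocket, and climbs out if the tray is tipped by about 40 degrees or jerked
- gauge_beam (a point): middle of the gauge's beam, 120 above the bench: half-way between the two round glass windows (40 across) on the inner faces of the fixed gauge's towers. y is the beam from tower to tower, x runs through the gap (open at both ends and above), z up. Gap 110; each tower 52 along x, 35 along y, top 155 above the bench; base 75 x 190, 30 high
- gauge: the whole fixed gauge: grey base with two white towers; origin on the bench under the beam's middle, axes as the beam's
- spare_handle (a point): bystander: handle centre of a second, empty tray of the same shape lying on the bench (the one to carry is in the dock and holds the ball)
- driver: bystander: screwdriver lying along its x, about 160 long
- tape: bystander: roll of tape lying flat, 80 across, 20 high; origin in the centre of its underside
- bottle: bystander: white bottle 56 across, 130 tall; origin in the centre of its underside
- meter: bystander: black multimeter lying flat, 150 (x) x 75 x 42; origin in the centre of its underside
- bin: bystander: open grey bin 110 (x) x 80 x 40; origin in the centre of its underside
There are look-alikes about, which are no part of the job. Leave any pink or red look-alike of the gauge alone. Leave any blue look-alike of the part that bears tray_handle alone.

How it is judged (in metres and radians):
On the way, in this order (a step that is already met when the one before it is completed fails the run):
1. the latch tail is held fully down by its detent, with the robot off it (value of joint latch above 0.44 rad and contact force between each of the arm, the fingers and latch below 0.2 N), for 0.2 s.
2. the tray is lifted out of the dock, the latch still down (height (world z) of tray_handle above 0.105 m and value of joint latch above 0.44 rad and contact force between tray and dock below 0.1 N), for 0.1 s.
At the end, for the whole second after the job is handed in: the gripper still holds the tray in the air, touching nothing else, at rest and level within 7 degrees; the ball is in its pocket and its centre is within 10 mm of the beam's middle across and in height (so wholly within the 40 mm windows) and within 20 mm along the beam; the latch is still down (x of ball_center in the frame of gauge_beam between -0.01 and 0.01 m and z of ball_center in the frame of gauge_beam between -0.01 and 0.01 m and y of ball_center in the frame of gauge_beam between -0.02 and 0.02 m and distance between ball_center and tray_pocket below 0.01 m and angle between tray_handle's own z axis and vertical below 0.12 rad and height (world z) of tray_handle above 0.11 m and contact force between the fingers and tray above 1 N and contact force between tray and gauge below 0.1 N and linear speed of tray below 0.03 m/s and angular speed of tray below 0.2 rad/s and value of joint latch above 0.44 rad); the arm keeps its last pose, push and grip.
It fails at once if the ball leaves its pocket (distance between ball_center and tray_pocket above 0.015 m).
It fails at once if the gauge is bumped (over 5 N) (contact force between any of the arm, the fingers, tray and gauge above 5 N).
It fails at once if a bystander is pushed more than 30 mm (distance of any of spare_handle, driver, tape, bottle, meter, bin from where it was at the start of the episode above 0.03 m).
It also fails if it takes over 72 s, if anything falls off the work surface, if the arm or the gripper's body presses on something with over 40 N, if the wrist force passes 120 N, or if a joint passes its speed limit or range.

## Working session

There is one attempt and no reset: what is moved stays moved. The work goes in short steps, Python scripts to look and compute and a shell command to move; the robot and the scene stay as the last step left them, time stands still between calls to the robot, and variables do not carry over. Pictures are saved under pics/ and viewed, about 8 in all and at most 12, crops included, and the job is handed in when it is done.

```bash
ls; mkdir -p pics
python3 - <<'E'
from bench import arm
import cv2,numpy as np
np.set_printoptions(precision=3,suppress=True)
print(arm.read_state())
for c in("side","top"):
    im=arm.get_image(c);cv2.imwrite(f"pics/{c}0.png",im[:,:,::-1])
    k=arm.calibration(c);R=np.array(k["R"]);print(c,-R.T@np.array(k["t"]),R[2],k["intrinsics"])
    for t in("dock","latch","latch_pad","tray_handle","tray_pocket","ball_center","gauge_beam","gauge","bottle","meter","bin","tape","driver"):
        print(t,[(np.round(d["location"],1).tolist(),round(d["p"],2)) for d in arm.find_in(c,t)])
E
```

```text
pics
{'clock': 0.0, 'joints': array([-0.854,  0.386,  0.007, -0.   , -1.194, -0.259]), 'joint_vel': array([-0.001, -0.001,  0.001,  0.001, -0.001,  0.001]), 'joint_efforts': array([ -0.   , -39.229,  18.84 ,   4.186,  -0.005,   0.   ]), 'position': array([ 275.995, -560.107,  230.221]), 'ee_rot': array([-0.688, -0.16 ,  0.161,  0.689]), 'contact_force': array([ 0.225, -0.087, -0.001]), 'wrist_torque': array([-0.012, -0.011, -0.006]), 'gripper_width': 85.55770857395434}
side [ 195.553  708.151 1086.209] [ 0.273 -0.57  -0.775] [[347.459   0.    257.424]
 [  0.    347.459 189.571]
 [  0.      0.      1.   ]]
dock [([241.2, 244.3], 0.84)]
latch [([242.6, 228.4], 0.69)]
latch_pad [([241.9, 233.5], 0.6)]
tray_handle [([173.7, 241.6], 0.68), ([217.8, 251.4], 0.57)]
tray_pocket [([172.7, 241.9], 0.9), ([219.7, 252.7], 0.73), ([273.9, 314.7], 0.65), ([296.7, 119.5], 0.32)]
ball_center [([219.6, 252.9], 0.61)]
gauge_beam [([268.1, 158.0], 0.98), ([339.1, 152.0], 0.83), ([299.3, 240.9], 0.79), ([226.4, 332.7], 0.66)]
gauge [([302.5, 241.3], 0.63), ([332.0, 150.3], 0.59)]
bottle [([273.2, 316.6]
[... 379 characters left out ...]
[193.9, 203.0], 0.64), ([239.9, 128.3], 0.63)]
latch_pad [([197.5, 202.5], 0.71)]
tray_handle [([168.1, 132.0], 0.66), ([161.2, 185.2], 0.64)]
tray_pocket [([167.3, 130.7], 0.91), ([162.8, 189.8], 0.72)]
ball_center []
gauge_beam [([204.0, 267.7], 0.86), ([412.8, 189.8], 0.75), ([313.3, 186.5], 0.71), ([372.1, 263.5], 0.63)]
gauge [([210.6, 266.4], 0.73), ([243.7, 149.4], 0.69), ([315.6, 189.9], 0.67), ([370.6, 265.8], 0.66)]
bottle [([116.7, 268.2], 0.58), ([164.5, 187.5], 0.57)]
meter [([409.7, 191.0], 0.79), ([196.7, 204.2], 0.72)]
bin [([117.6, 270.8], 0.67), ([90.6, 230.0], 0.62)]
tape [([311.7, 192.2], 0.6), ([242.3, 148.2], 0.53)]
driver [([276.5, 255.3], 0.6), ([410.4, 189.5], 0.16)]
```

```bash
cd pics; python3 -c "
import cv2
a=cv2.imread('top0.png');b=cv2.imread('side0.png')
cv2.imwrite('t1.png',cv2.resize(a[90:310,70:440],None,fx=2.15,fy=2.15,interpolation=cv2.INTER_CUBIC))
cv2.imwrite('s1.png',cv2.resize(b[90:370,130:430],None,fx=2.1,fy=2.1,interpolation=cv2.INTER_CUBIC))"
```

```text
(no output)
```

View pics/t1.png

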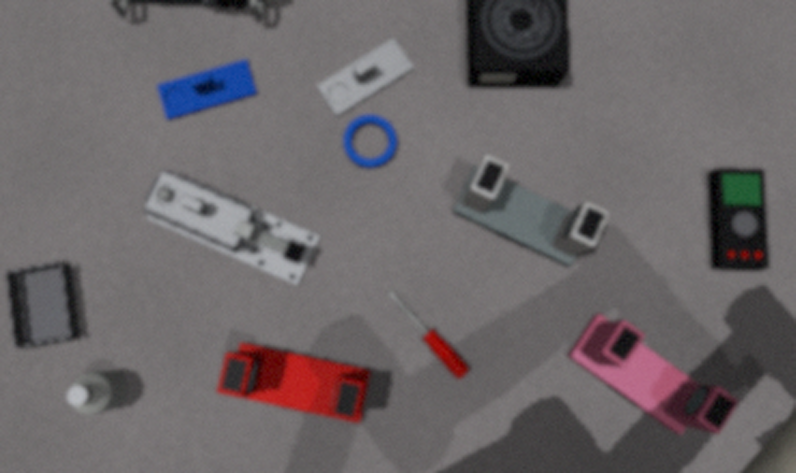

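View pics/s1.png

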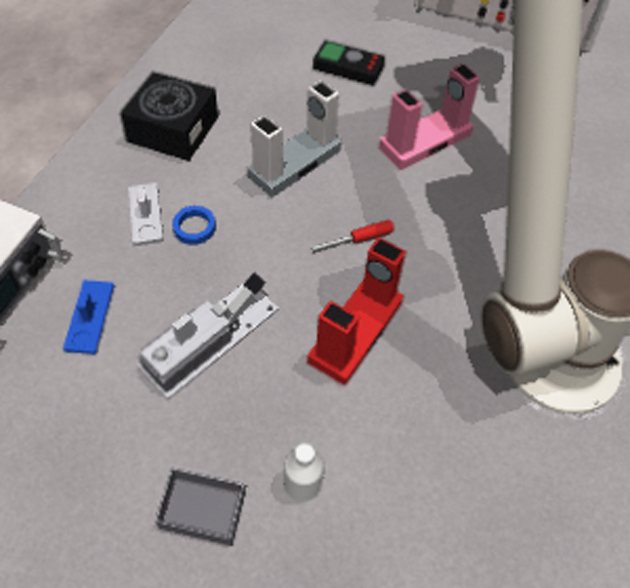

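Wanted: the dock's tray (top px handle ≈163,185, ball ≈147,180) and latch pad ≈206,206. It could be confused with the blue tray (168,131) or the spare grey tray (240,125). The gauge is the grey base with white towers (top px ≈298,171 and 344,195), not the red one (204,266) or the pink one (372,263). The close crop will check these choices and give features to measure.

```bash
cd pics; python3 -c "
import cv2,numpy as np
a=cv2.imread('top0.png');b=cv2.imread('side0.png')
def c(im,x,y,w,h):
    o=cv2.resize(im[y:y+h,x:x+w],(400,300),interpolation=cv2.INTER_CUBIC)
    for i in range(0,w,10):
        cv2.line(o,(int((i+.5)*400/w),0),(int((i+.5)*400/w),299 if 0 else 6),(0,0,255),1);cv2.putText(o,str(x+i),(int((i+.5)*400/w)-8,16),0,.32,(0,255,255),1)
    for i in range(0,h,10):
        cv2.line(o,(0,int((i+.5)*300/h)),(6,int((i+.5)*300/h)),(0,0,255),1);cv2.putText(o,str(y+i),(8,int((i+.5)*300/h)+4),0,.32,(0,255,255),1)
    return o
A=np.vstack([np.hstack([c(a,134,163,88,66),c(b,190,215,80,60)]),np.hstack([c(a,270,150,100,75),c(b,238,122,72,72)[:, :]])])
cv2.imwrite('z1.png',A)"
```

```text
(no output)
```

View pics/z1.png

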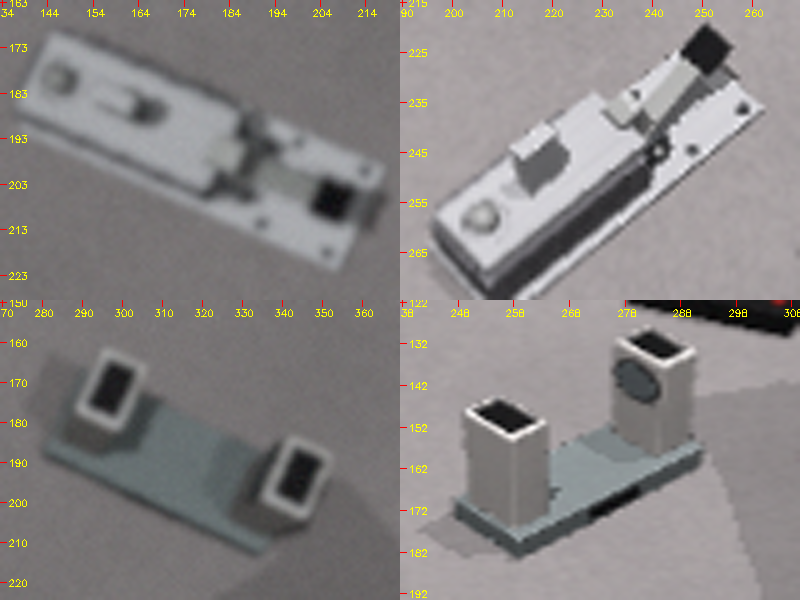

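The crop confirms the choices: the dock tray holds the ball at top (147,180), with its handle top at (160,185) and the black pad at (207,206). The gauge is grey and white, with tower tops at (297.5,172) and (343.5,194). Next I fit the poses.

```bash
cat > h.py <<'E'
from bench import arm
import numpy as np,cv2
from scipy.optimize import least_squares
from scipy.spatial.transform import Rotation as Ro
np.set_printoptions(precision=2,suppress=True)
K={c:arm.calibration(c) for c in("top","side")}
def proj(c,X):
    k=K[c];return cv2.projectPoints(np.array(X,float).reshape(-1,3),cv2.Rodrigues(np.array(k["R"]))[0],np.array(k["t"],float),np.array(k["intrinsics"]),np.array(k["dist_coeffs"],float))[0].reshape(-1,2)
def at_z(c,p,z):
    return least_squares(lambda q:proj(c,[q[0],q[1],z])[0]-p,[450,0]).x
def tri(a,b):
    return least_squares(lambda q:np.r_[proj("top",q)[0]-a,proj("side",q)[0]-b],[450,0,50]).x
def loc2w(p,L):
    c,s=np.cos(p[2]),np.sin(p[2]);return [p[0]+c*L[0]-s*L[1],p[1]+s*L[0]+c*L[1],L[2]]
def fit(obs,x0):
    r=least_squares(lambda p:np.concatenate([proj(c,loc2w(p,L))[0]-uv for c,L,uv in obs]),x0,loss="soft_l1")
    return r.x,r.fun.reshape(-1,2)
E
python3 - <<'E'
from h import *
for n,a,b in(("ball",(146.7,179.9),(205.7,257.9)),("handtop",(160.3,185.4),(216.3,242.7)),("pad",(206.8,206.3),(250.9,223.9))):
    print(n,tri(a,b))
T="top";S="side"
b=at_z(T,(146.7,179.9),65);p=at_z(T,(206.8,206.3),61);y=np.arctan2(*(b-p)[::-1])
o=[(T,(48,0,65),(146.7,179.9)),(T,(0,0,108),(160.3,185.4)),(T,(-148,0,61),(206.8,206.3)),(S,(48,0,65),(205.7,257.9)),(S,(0,0,108),(216.3,242.7)),(S,(-148,0,61),(250.9,223.9))]
D,f=fit(o,[*(b*.75+p*.25),y]);print("dock",D,f)
for n,L in(("pad",(-148,0,61)),("handle",(0,0,83)),("ball",(48,0,65))):print(n,np.array(loc2w(D,L)))
for c,L in((T,(218,199.2)),(T,(207.6,221.9)),(S,(262.5,235.7))):print("corner",at_z(c,L,8))
g1=at_z(T,(297.5,172),155);g2=at_z(T,(343.5,194),155);h1=at_z(S,(256.8,149.8),155);h2=at_z(S,(283.3,132.9),155)
print(g1,g2,h1,h2)
o=[(T,(0,-72.5,155),(297.5,172)),(T,(0,72.5,155),(343.5,194)),(S,(0,-72.5,155),(256.8,149.8)),(S,(0,72.5,155),(283.3,132.9)),]
d=g2-g1;G,f=fit(o,[*((g1+g2)/2),np.arctan2(d[1],d[0])-np.pi/2]);print("gauge",G,np.degrees(G[2]),f)
print("win",proj(S,loc2w(G,(0,55,120))))
s=arm.read_state();M=Ro.from_quat(s["ee_rot"]).as_matrix();print(M)
for n,px,z in(("tape",(242.3,157),20),("spare",(240,125),60),("driver",(276.5,255.3),10),("bottle",(116.7,268.2),100),("red",(204,266),80),("meter",(410,191),42),("blue",(168,131),60),("bin",(91,230),20),("pink",(371,265),80)):print(n,at_z(T,px,z))
E
```

```text
ball [591.04 289.83  64.6 ]
handtop [571.35 240.64  99.58]
pad [515.26 105.16  60.19]
dock [571.04 243.34   1.18] [[ 0.63  0.72]
 [-1.68 -0.85]
 [-0.25  0.46]
 [ 0.68 -0.37]
 [-0.09 -0.52]
 [-0.75 -0.01]]
pad [515.29 106.24  61.  ]
handle [571.04 243.34  83.  ]
ball [589.12 287.8   65.  ]
corner [546.15  76.43]
corner [473.52 106.08]
corner [469.11 103.2 ]
[ 611.04 -154.91] [ 551.96 -285.35] [ 607.3  -154.56] [ 550.51 -285.04]
gauge [ 580.75 -220.17   -3.56] -204.04611008707454 [[-0.34  0.25]
 [ 0.36  0.28]
 [-0.78 -0.12]
 [-0.04 -0.25]]
win [[279.81 141.1 ]]
[[ 0.9  -0.   -0.44]
 [ 0.44  0.    0.9 ]
 [-0.   -1.    0.  ]]
tape [682.69   3.61]
spare [775.34  13.53]
driver [ 375.65 -111.75]
bottle [329.45 347.65]
red [340.73 104.1 ]
meter [ 585.05 -525.83]
blue [748.19 236.15]
bin [438.01 460.58]
pink [ 355.01 -384.26]
```

```bash
python3 -m creep '[{"delta_pos":[0,0,0],"rot":[0,-0.0726,0],"jaw":0},{"delta_pos":[0,0,0],"rot":[0,-0.0726,0],"jaw":0},{"delta_pos":[0,0,0],"rot":[0,-0.0726,0],"jaw":0},{"delta_pos":[0,0,0],"rot":[0,-0.0726,0],"jaw":0},{"delta_pos":[0,0,0],"rot":[0,-0.0726,0],"jaw":0},{"delta_pos":[0,0,0],"rot":[0,-0.0726,0],"jaw":0},{"delta_pos":[0,0,0],"rot":[0,-0.0726,0],"jaw":0},{"delta_pos":[0,0,0],"rot":[0,-0.0726,0],"jaw":0},{"delta_pos":[0,0,0],"rot":[0,-0.0726,0],"jaw":0},{"delta_pos":[0,0,0],"rot":[0,-0.0726,0],"jaw":0}]'
python3 -m creep '[{"delta_pos":[15,0,1],"rot":[0,0,0],"jaw":0},{"delta_pos":[30,0,1],"rot":[0,0,0],"jaw":0},{"delta_pos":[38,0,2],"rot":[0,0,0],"jaw":0},{"delta_pos":[38,0,2],"rot":[0,0,0],"jaw":0},{"delta_pos":[38,0,2],"rot":[0,0,0],"jaw":0},{"delta_pos":[38,0,2],"rot":[0,0,0],"jaw":0},{"delta_pos":[38,0,2],"rot":[0,0,0],"jaw":0},{"delta_pos":[38,0,2],"rot":[0,0,0],"jaw":0},{"delta_pos":[38,0,2],"rot":[0,0,0],"jaw":0},{"delta_pos":[38,0,2],"rot":[0,0,0],"jaw":0}]'
cat >> h.py <<'E'
def state(tgt=None):
    s=arm.read_state();M=Ro.from_quat(s["ee_rot"]).as_matrix()
    print("t",round(s["clock"],2),"pos",s["position"],"yaw",np.degrees(np.arctan2(M[1,0],M[0,0])).round(2),"ydir",M[:,1].round(3),"F",s["contact_force"],"w",round(s["gripper_width"],1))
    if tgt is not None: print("tool delta",M.T@(np.array(tgt)-s["position"]))
    return s,M
E
python3 -c "
from h import *
state([513.5,101.5,110])"
```

```text
clock: 2.23
position: [276.3, -560.6, 231.3]
ee_rot: [0.586, 0.396, -0.396, -0.586]
contact_force: [0.1, -0.3, -0.1]
gripper_width: 0.3
clock: 3.07
position: [391.5, -228.9, 231.7]
ee_rot: [0.587, 0.395, -0.394, -0.587]
contact_force: [1.2, 0.2, -0.7]
gripper_width: 0.1
t 3.07 pos [ 391.5  -228.94  231.68] yaw 67.82 ydir [ 0. -0. -1.] F [ 1.17  0.2  -0.65] w 0.1
tool delta [352.03 121.71  11.89]
```

```bash
python3 -m creep '[{"delta_pos":[38,0,2],"rot":[0,0,0],"jaw":0},{"delta_pos":[38,0,2],"rot":[0,0,0],"jaw":0},{"delta_pos":[38,0,2],"rot":[0,0,0],"jaw":0},{"delta_pos":[38,0,2],"rot":[0,0,0],"jaw":0},{"delta_pos":[38,0,2],"rot":[0,0,0],"jaw":0},{"delta_pos":[38,0,2],"rot":[0,0,0],"jaw":0},{"delta_pos":[38,0,0],"rot":[0,0,0],"jaw":0},{"delta_pos":[38,0,0],"rot":[0,0,0],"jaw":0},{"delta_pos":[20,20,0],"rot":[0,0,0],"jaw":0},{"delta_pos":[10,20,0],"rot":[0,0,0],"jaw":0}]'
python3 -m creep '[{"delta_pos":[0,40,0],"rot":[0,0,0],"jaw":0},{"delta_pos":[0,30,0],"rot":[0,0,0],"jaw":0},{"delta_pos":[0,10,0],"rot":[0,0,0],"jaw":0},{"delta_pos":[0,0,0],"rot":[0,0,0],"jaw":0},{"delta_pos":[0,0,0],"rot":[0,0,0],"jaw":0},{"delta_pos":[0,0,0],"rot":[0,0,0],"jaw":0},{"delta_pos":[0,0,0],"rot":[0,0,0],"jaw":0},{"delta_pos":[0,0,0],"rot":[0,0,0],"jaw":0},{"delta_pos":[0,0,0],"rot":[0,0,0],"jaw":0},{"delta_pos":[0,0,0],"rot":[0,0,0],"jaw":0}]'
python3 -c "
from h import *
state([513.5,101.5,85])
im=arm.get_image('side')[:,:,::-1];cv2.imwrite('pics/s2.png',cv2.resize(im[190:280,185:305],(800,600),interpolation=2))"
```

```text
clock: 3.9
position: [508.2, 86.5, 191.9]
ee_rot: [0.586, 0.397, -0.394, -0.586]
contact_force: [0.5, 0.6, -1.4]
gripper_width: -0.1
clock: 4.73
position: [506.6, 83.3, 112.1]
ee_rot: [0.587, 0.395, -0.394, -0.587]
contact_force: [-0.1, -0.2, 0.3]
gripper_width: -0.2
t 4.73 pos [506.55  83.28 112.09] yaw 67.82 ydir [ 0.  0. -1.] F [-0.15 -0.16  0.33] w -0.2
tool delta [19.46 27.11  0.47]
```

View pics/s2.png

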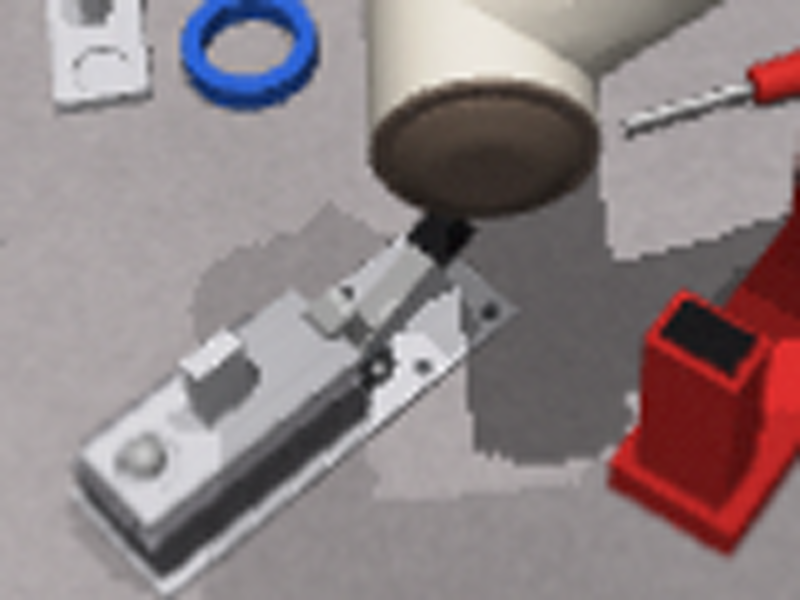

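The latch is still up, with the pad at crop (440,238) and the wrist hiding the gripper. I move 19 mm along tool x over the pad, then press.

```bash
python3 -m creep '[{"delta_pos":[10,0,0],"rot":[0,0,0],"jaw":0},{"delta_pos":[9,0,0],"rot":[0,0,0],"jaw":0},{"delta_pos":[0,15,0],"rot":[0,0,0],"jaw":0},{"delta_pos":[0,15,0],"rot":[0,0,0],"jaw":0},{"delta_pos":[0,6,0],"rot":[0,0,0],"jaw":0},{"delta_pos":[0,6,0],"rot":[0,0,0],"jaw":0},{"delta_pos":[0,6,0],"rot":[0,0,0],"jaw":0},{"delta_pos":[0,6,0],"rot":[0,0,0],"jaw":0},{"delta_pos":[0,6,0],"rot":[0,0,0],"jaw":0},{"delta_pos":[0,0,0],"rot":[0,0,0],"jaw":0}]'
python3 -c "
from h import *
state()"
python3 -m creep '[{"delta_pos":[0,4,0],"rot":[0,0,0],"jaw":0},{"delta_pos":[0,4,0],"rot":[0,0,0],"jaw":0},{"delta_pos":[0,4,0],"rot":[0,0,0],"jaw":0},{"delta_pos":[0,4,0],"rot":[0,0,0],"jaw":0},{"delta_pos":[0,4,0],"rot":[0,0,0],"jaw":0},{"delta_pos":[0,2,0],"rot":[0,0,0],"jaw":0},{"delta_pos":[0,2,0],"rot":[0,0,0],"jaw":0},{"delta_pos":[0,0,0],"rot":[0,0,0],"jaw":0},{"delta_pos":[0,0,0],"rot":[0,0,0],"jaw":0},{"delta_pos":[0,0,0],"rot":[0,0,0],"jaw":0}]'
```

```text
clock: 5.62
position: [514.1, 100.7, 51.6]
ee_rot: [0.587, 0.395, -0.395, -0.586]
contact_force: [0.4, -1.5, 5.7]
gripper_width: -0.3
t 5.62 pos [514.12 100.72  51.63] yaw 67.87 ydir [ 0. -0. -1.] F [ 0.36 -1.49  5.67] w -0.3
clock: 6.45
position: [513.5, 100.9, 27.4]
ee_rot: [0.587, 0.395, -0.394, -0.587]
contact_force: [0.8, 0.1, -0.4]
gripper_width: -0.1
```

```bash
python3 -m creep '[{"delta_pos":[0,-10,0],"rot":[0,0,0],"jaw":0},{"delta_pos":[0,-25,0],"rot":[0,0,0],"jaw":0},{"delta_pos":[0,-35,0],"rot":[0,0,0],"jaw":50},{"delta_pos":[0,-35,0],"rot":[0,0,0],"jaw":50},{"delta_pos":[0,-25,0],"rot":[0,0,0],"jaw":50},{"delta_pos":[0,0,0],"rot":[0,0,0],"jaw":50},{"delta_pos":[0,0,0],"rot":[0,0,0],"jaw":50},{"delta_pos":[0,0,0],"rot":[0,0,0],"jaw":50},{"delta_pos":[0,0,0],"rot":[0,0,0],"jaw":50},{"delta_pos":[0,0,0],"rot":[0,0,0],"jaw":50}]'
python3 - <<'E'
from h import *
state([571.4,242.2,130])
a=arm.get_image('side');b=arm.get_image('top')
for c in("side","top"):
    for t in("latch_pad","tray_handle","ball_center","tray_pocket"): print(c,t,[(np.round(d["location"],1).tolist(),round(d["p"],2)) for d in arm.find_in(c,t)])
print("pred handletop/ball",[proj(c,[[571.4,242.2,108],[589.6,286.6,65]]) for c in K])
cv2.imwrite('pics/s3.png',np.hstack([cv2.resize(im[y:y+75,x:x+75,::-1],(400,400),interpolation=2) for im,x,y in((b,134,155),(a,190,205))]))
E
```

```text
clock: 7.28
position: [512.7, 100.4, 156.1]
ee_rot: [-0.587, -0.394, 0.395, 0.587]
contact_force: [0.1, -0.0, -0.7]
gripper_width: 50.0
t 7.28 pos [512.68 100.44 156.14] yaw 67.82 ydir [-0. -0. -1.] F [ 0.1  -0.01 -0.74] w 50.0
tool delta [153.49  25.83  -0.9 ]
side latch_pad [([242.7, 234.5], 0.52)]
side tray_handle [([218.9, 250.9], 0.82), ([171.9, 242.0], 0.69)]
side ball_center []
side tray_pocket [([172.0, 240.9], 0.66), ([221.6, 251.4], 0.58)]
top latch_pad [([212.1, 208.8], 0.52)]
top tray_handle [([148.7, 174.1], 0.65), ([165.9, 130.8], 0.55)]
top ball_center []
top tray_pocket [([165.6, 131.5], 0.83), ([146.5, 178.0], 0.64), ([281.4, 255.9], 0.44)]
pred handletop/ball [array([[159.02, 184.44],
       [147.74, 180.48]]), array([[216.28, 241.87],
       [206.44, 257.18]])]
```

View pics/s3.png

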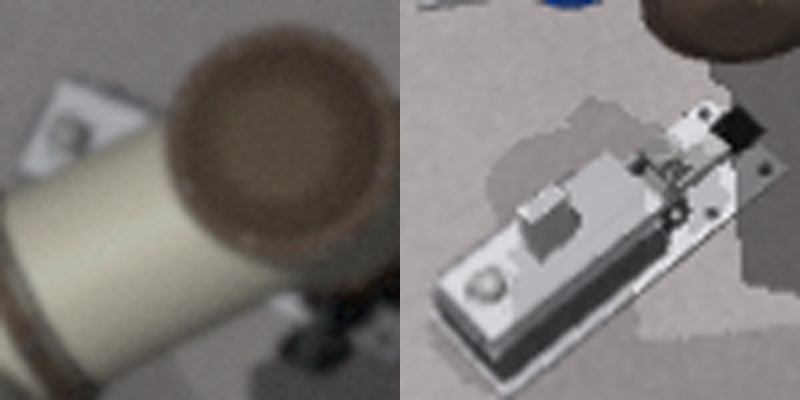

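The latch is down: in the side crop the pad is at (738,130), the tail is level, and the hook is clear of the tray. Next is the move over the handle and the descent.

```bash
python3 -m creep '[{"delta_pos":[10,0,0],"rot":[0,0,0],"jaw":50},{"delta_pos":[20,0,0],"rot":[0,0,0],"jaw":50},{"delta_pos":[25,0,0],"rot":[0,0,0],"jaw":50},{"delta_pos":[25,0,0],"rot":[0,0,0],"jaw":50},{"delta_pos":[25,0,0],"rot":[0,0,0],"jaw":50},{"delta_pos":[25,0,0],"rot":[0,0,0],"jaw":50},{"delta_pos":[15,0,0],"rot":[0,0,0],"jaw":50},{"delta_pos":[8,0,0],"rot":[0,0,0],"jaw":50},{"delta_pos":[0,0,0],"rot":[0,0,0],"jaw":50},{"delta_pos":[0,0,0],"rot":[0,0,0],"jaw":50}]'
python3 - <<'E'
from h import *
state([571.4,242.2,72])
a=arm.get_image('side')
cv2.imwrite('pics/s4.png',cv2.resize(a[195:285,180:300,::-1],(800,600),interpolation=2))
E
```

```text
clock: 8.62
position: [570.8, 242.5, 156.9]
ee_rot: [-0.587, -0.394, 0.395, 0.587]
contact_force: [-0.8, -1.1, 0.2]
gripper_width: 50.5
t 8.62 pos [570.82 242.51 156.93] yaw 67.84 ydir [-0. -0. -1.] F [-0.76 -1.11  0.22] w 50.5
tool delta [ 0.   84.93 -0.71]
```

View pics/s4.png

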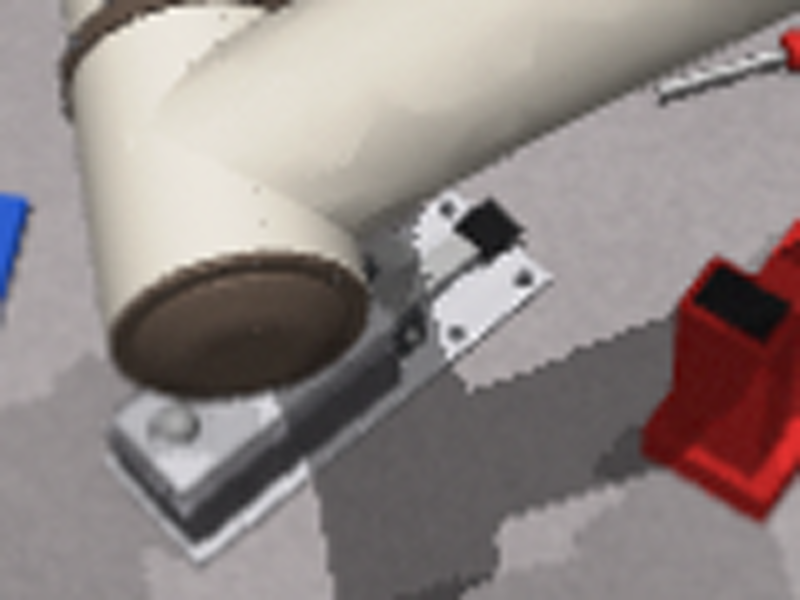

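The ball is in its pocket at crop (175,425), the latch is down, and the wrist hides the handle. I descend 85 mm, watching the force, then close.

```bash
python3 -m creep '[{"delta_pos":[0,10,0],"rot":[0,0,0],"jaw":50},{"delta_pos":[0,20,0],"rot":[0,0,0],"jaw":50},{"delta_pos":[0,12,0],"rot":[0,0,0],"jaw":50},{"delta_pos":[0,8,0],"rot":[0,0,0],"jaw":50},{"delta_pos":[0,8,0],"rot":[0,0,0],"jaw":50},{"delta_pos":[0,8,0],"rot":[0,0,0],"jaw":50},{"delta_pos":[0,8,0],"rot":[0,0,0],"jaw":50},{"delta_pos":[0,6,0],"rot":[0,0,0],"jaw":50},{"delta_pos":[0,5,0],"rot":[0,0,0],"jaw":50},{"delta_pos":[0,0,0],"rot":[0,0,0],"jaw":50}]'
python3 -m creep '[{"delta_pos":[0,0,0],"rot":[0,0,0],"jaw":40},{"delta_pos":[0,0,0],"rot":[0,0,0],"jaw":34},{"delta_pos":[0,0,0],"rot":[0,0,0],"jaw":28},{"delta_pos":[0,0,0],"rot":[0,0,0],"jaw":24},{"delta_pos":[0,0,0],"rot":[0,0,0],"jaw":21},{"delta_pos":[0,0,0],"rot":[0,0,0],"jaw":18},{"delta_pos":[0,0,0],"rot":[0,0,0],"jaw":15},{"delta_pos":[0,0,0],"rot":[0,0,0],"jaw":12},{"delta_pos":[0,0,0],"rot":[0,0,0],"jaw":5},{"delta_pos":[0,0,0],"rot":[0,0,0],"jaw":0}]'
python3 -m creep '[{"delta_pos":[0,0,0],"rot":[0,0,0],"jaw":0},{"delta_pos":[0,0,0],"rot":[0,0,0],"jaw":0},{"delta_pos":[0,0,0],"rot":[0,0,0],"jaw":0},{"delta_pos":[0,0,0],"rot":[0,0,0],"jaw":0},{"delta_pos":[0,0,0],"rot":[0,0,0],"jaw":0},{"delta_pos":[0,-2,0],"rot":[0,0,0],"jaw":0},{"delta_pos":[0,-2,0],"rot":[0,0,0],"jaw":0},{"delta_pos":[0,-2,0],"rot":[0,0,0],"jaw":0},{"delta_pos":[0,0,0],"rot":[0,0,0],"jaw":0},{"delta_pos":[0,0,0],"rot":[0,0,0],"jaw":0}]'
```

```text
clock: 9.5
position: [570.6, 242.2, 71.1]
ee_rot: [-0.587, -0.394, 0.395, 0.587]
contact_force: [-0.2, -0.1, -0.5]
gripper_width: 50.0
clock: 10.33
position: [571.5, 242.5, 72.7]
ee_rot: [0.587, 0.395, -0.394, -0.587]
contact_force: [1.3, -1.0, 1.3]
gripper_width: 13.4
clock: 11.17
position: [570.8, 242.4, 77.9]
ee_rot: [-0.587, -0.394, 0.395, 0.587]
contact_force: [-0.1, -0.7, -2.5]
gripper_width: 13.3
```

```bash
python3 -m creep '[{"delta_pos":[0,-3,0],"rot":[0,0,0],"jaw":0},{"delta_pos":[0,-6,0],"rot":[0,0,0],"jaw":0},{"delta_pos":[0,-10,0],"rot":[0,0,0],"jaw":0},{"delta_pos":[0,-14,0],"rot":[0,0,0],"jaw":0},{"delta_pos":[0,-18,0],"rot":[0,0,0],"jaw":0},{"delta_pos":[0,-18,0],"rot":[0,0,0],"jaw":0},{"delta_pos":[0,-18,0],"rot":[0,0,0],"jaw":0},{"delta_pos":[0,-18,0],"rot":[0,0,0],"jaw":0},{"delta_pos":[0,-14,0],"rot":[0,0,0],"jaw":0},{"delta_pos":[0,-8,0],"rot":[0,0,0],"jaw":0}]'
python3 -m creep '[{"delta_pos":[0,-4,0],"rot":[0,0,0],"jaw":0},{"delta_pos":[0,0,0],"rot":[0,0,0],"jaw":0},{"delta_pos":[0,0,0],"rot":[0,0,0],"jaw":0},{"delta_pos":[0,0,0],"rot":[0,0,0],"jaw":0},{"delta_pos":[0,0,0],"rot":[0,0,0],"jaw":0},{"delta_pos":[0,0,0],"rot":[0,0,0],"jaw":0},{"delta_pos":[0,0,0],"rot":[0,0,0],"jaw":0},{"delta_pos":[0,0,0],"rot":[0,0,0],"jaw":0},{"delta_pos":[0,0,0],"rot":[0,0,0],"jaw":0},{"delta_pos":[0,0,0],"rot":[0,0,0],"jaw":0}]'
python3 - <<'E'
from h import *
s,M=state()
a=arm.get_image('side');b=arm.get_image('top')
p=s["position"]; B=p+M@np.array([48,7,0]);print("pred ball",B,proj("side",B),proj("top",B))
for c in K:print(c,[(np.round(d["location"],1).tolist(),round(d["p"],2)) for d in arm.find_in(c,"ball_center")])
u=proj("side",B)[0].astype(int);v=proj("top",B)[0].astype(int);print(u,v)
cv2.imwrite('pics/s5.png',np.hstack([cv2.resize(im[q[1]-35:q[1]+40,q[0]-35:q[0]+40,::-1],(400,400),interpolation=2) for im,q in((b,v),(a,u))]))
E
```

```text
clock: 12.0
position: [572.0, 242.9, 208.8]
ee_rot: [0.587, 0.396, -0.393, -0.587]
contact_force: [0.4, -0.2, -3.1]
gripper_width: 13.2
clock: 12.83
position: [571.1, 242.5, 209.2]
ee_rot: [-0.587, -0.394, 0.395, 0.587]
contact_force: [0.1, 0.7, -2.9]
gripper_width: 13.3
t 12.83 pos [571.13 242.48 209.24] yaw 67.83 ydir [-0. -0. -1.] F [ 0.08  0.68 -2.93] w 13.3
pred ball [589.25 286.93 202.23] [[200.46 235.36]] [[134.97 171.38]]
top [([93.5, 230.2], 0.69), ([410.0, 191.5], 0.68)]
side []
[200 235] [134 171]
```

View pics/s5.png

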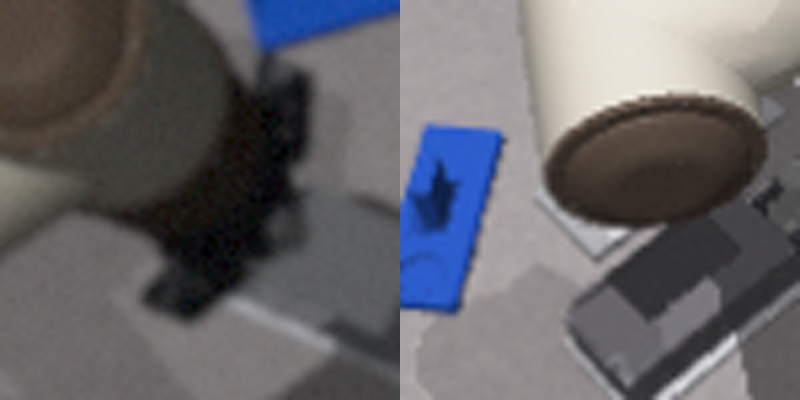

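The tray is lifted and held, but the wrist hides the ball; only the lit tray corner shows, at side crop (600,258). I turn the tray to yaw 156° so the ball ends up on the camera side at the gauge.

```bash
python3 -m creep '[{"delta_pos":[0,0,0],"rot":[0,-0.02,0],"jaw":0},{"delta_pos":[0,0,0],"rot":[0,-0.04,0],"jaw":0},{"delta_pos":[0,0,0],"rot":[0,-0.06,0],"jaw":0},{"delta_pos":[0,0,0],"rot":[0,-0.06,0],"jaw":0},{"delta_pos":[0,0,0],"rot":[0,-0.06,0],"jaw":0},{"delta_pos":[0,0,0],"rot":[0,-0.06,0],"jaw":0},{"delta_pos":[0,0,0],"rot":[0,-0.06,0],"jaw":0},{"delta_pos":[0,0,0],"rot":[0,-0.06,0],"jaw":0},{"delta_pos":[0,0,0],"rot":[0,-0.06,0],"jaw":0},{"delta_pos":[0,0,0],"rot":[0,-0.06,0],"jaw":0}]'
python3 -m creep '[{"delta_pos":[0,0,0],"rot":[0,-0.06,0],"jaw":0},{"delta_pos":[0,0,0],"rot":[0,-0.06,0],"jaw":0},{"delta_pos":[0,0,0],"rot":[0,-0.06,0],"jaw":0},{"delta_pos":[0,0,0],"rot":[0,-0.06,0],"jaw":0},{"delta_pos":[0,0,0],"rot":[0,-0.06,0],"jaw":0},{"delta_pos":[0,0,0],"rot":[0,-0.06,0],"jaw":0},{"delta_pos":[0,0,0],"rot":[0,-0.06,0],"jaw":0},{"delta_pos":[0,0,0],"rot":[0,-0.06,0],"jaw":0},{"delta_pos":[0,0,0],"rot":[0,-0.06,0],"jaw":0},{"delta_pos":[0,0,0],"rot":[0,-0.06,0],"jaw":0}]'
python3 -m creep '[{"delta_pos":[0,0,0],"rot":[0,-0.06,0],"jaw":0},{"delta_pos":[0,0,0],"rot":[0,-0.06,0],"jaw":0},{"delta_pos":[0,0,0],"rot":[0,-0.06,0],"jaw":0},{"delta_pos":[0,0,0],"rot":[0,-0.06,0],"jaw":0},{"delta_pos":[0,0,0],"rot":[0,-0.06,0],"jaw":0},{"delta_pos":[0,0,0],"rot":[0,-0.05,0],"jaw":0},{"delta_pos":[0,0,0],"rot":[0,-0.03,0],"jaw":0},{"delta_pos":[0,0,0],"rot":[0,-0.018,0],"jaw":0},{"delta_pos":[0,0,0],"rot":[0,0,0],"jaw":0},{"delta_pos":[0,0,0],"rot":[0,0,0],"jaw":0}]'
python3 -c "
from h import *
s,M=state([624.8,-239.7,209]);print(s['joints'])"
```

```text
clock: 13.87
position: [571.2, 242.5, 209.4]
ee_rot: [0.459, 0.538, -0.538, -0.459]
contact_force: [-0.1, 0.1, -2.5]
gripper_width: 13.2
clock: 14.7
position: [571.2, 242.5, 209.3]
ee_rot: [0.28, 0.649, -0.649, -0.28]
contact_force: [-0.2, 1.3, -3.3]
gripper_width: 13.3
clock: 15.53
position: [571.2, 242.5, 209.3]
ee_rot: [0.147, 0.692, -0.692, -0.147]
contact_force: [-0.2, 0.6, -1.9]
gripper_width: 13.5
t 15.53 pos [571.17 242.5  209.32] yaw 155.93 ydir [ 0.  0. -1.] F [-0.23  0.6  -1.88] w 13.5
tool delta [-245.61    0.31  418.41]
[ 0.66  0.39 -0.04  0.   -1.14  0.49]
```

```bash
python3 -m creep '[{"delta_pos":[-2,0,4],"rot":[0,0,0],"jaw":0},{"delta_pos":[-4,0,8],"rot":[0,0,0],"jaw":0},{"delta_pos":[-7,0,12],"rot":[0,0,0],"jaw":0},{"delta_pos":[-9,0,16],"rot":[0,0,0],"jaw":0},{"delta_pos":[-9,0,16],"rot":[0,0,0],"jaw":0},{"delta_pos":[-9,0,16],"rot":[0,0,0],"jaw":0},{"delta_pos":[-9,0,16],"rot":[0,0,0],"jaw":0},{"delta_pos":[-9,0,16],"rot":[0,0,0],"jaw":0},{"delta_pos":[-9,0,16],"rot":[0,0,0],"jaw":0},{"delta_pos":[-9,0,16],"rot":[0,0,0],"jaw":0}]'
python3 -m creep '[{"delta_pos":[-9,0,16],"rot":[0,0,0],"jaw":0},{"delta_pos":[-9,0,16],"rot":[0,0,0],"jaw":0},{"delta_pos":[-9,0,16],"rot":[0,0,0],"jaw":0},{"delta_pos":[-9,0,16],"rot":[0,0,0],"jaw":0},{"delta_pos":[-9,0,16],"rot":[0,0,0],"jaw":0},{"delta_pos":[-9,0,16],"rot":[0,0,0],"jaw":0},{"delta_pos":[-9,0,16],"rot":[0,0,0],"jaw":0},{"delta_pos":[-9,0,16],"rot":[0,0,0],"jaw":0},{"delta_pos":[-9,0,16],"rot":[0,0,0],"jaw":0},{"delta_pos":[-9,0,16],"rot":[0,0,0],"jaw":0}]'
python3 -m creep '[{"delta_pos":[-10,0,15],"rot":[0,0,0],"jaw":0},{"delta_pos":[-10,0,15],"rot":[0,0,0],"jaw":0},{"delta_pos":[-10,0,15],"rot":[0,0,0],"jaw":0},{"delta_pos":[-10,0,15],"rot":[0,0,0],"jaw":0},{"delta_pos":[-10,0,15],"rot":[0,0,0],"jaw":0},{"delta_pos":[-10,0,15],"rot":[0,0,0],"jaw":0},{"delta_pos":[-8,0,14],"rot":[0,0,0],"jaw":0},{"delta_pos":[-6,0,9],"rot":[0,0,0],"jaw":0},{"delta_pos":[-3,0,6],"rot":[0,0,0],"jaw":0},{"delta_pos":[-2,0,3],"rot":[0,0,0],"jaw":0}]'
python3 -m creep '[{"delta_pos":[0,0,0],"rot":[0,0,0],"jaw":0},{"delta_pos":[0,0,0],"rot":[0,0,0],"jaw":0},{"delta_pos":[0,0,0],"rot":[0,0,0],"jaw":0},{"delta_pos":[0,0,0],"rot":[0,0,0],"jaw":0},{"delta_pos":[0,0,0],"rot":[0,0,0],"jaw":0},{"delta_pos":[0,0,0],"rot":[0,0,0],"jaw":0},{"delta_pos":[0,0,0],"rot":[0,0,0],"jaw":0},{"delta_pos":[0,0,0],"rot":[0,0,0],"jaw":0},{"delta_pos":[0,0,0],"rot":[0,0,0],"jaw":0},{"delta_pos":[0,0,0],"rot":[0,0,0],"jaw":0}]'
python3 - <<'E'
from h import *
s,M=state([624.8,-239.7,209])
a=arm.get_image('side');b=arm.get_image('top')
p=s["position"]; B=p+M@np.array([48,7,0])
P=np.array([p+M@np.array(q) for q in((48,-7+14,0),(70,14,28),(70,14,-28),(-70,14,28),(-70,14,-28))]);print("pred ball & top corners");print(np.c_[P,proj("side",P),proj("top",P)])
for c in K:print(c,[(np.round(d["location"],1).tolist(),round(d["p"],2)) for d in arm.find_in(c,"ball_center")])
u=proj("side",B)[0].astype(int);v=proj("top",B)[0].astype(int);print(u,v)
cv2.imwrite('pics/s6.png',np.hstack([cv2.resize(im[q[1]-35:q[1]+40,q[0]-35:q[0]+40,::-1],(400,400),interpolation=2) for im,q in((b,v),(a,u))]))
E
```

```text
clock: 16.37
position: [584.9, 85.0, 209.5]
ee_rot: [-0.148, -0.691, 0.692, 0.148]
contact_force: [-0.4, -0.3, -2.5]
gripper_width: 13.2
clock: 17.2
position: [601.4, -97.7, 209.5]
ee_rot: [-0.148, -0.691, 0.692, 0.148]
contact_force: [0.1, -0.4, -2.1]
gripper_width: 13.3
clock: 18.03
position: [624.1, -240.2, 209.1]
ee_rot: [0.148, 0.692, -0.691, -0.148]
contact_force: [0.0, 0.3, -3.0]
gripper_width: 13.1
clock: 18.87
position: [624.5, -239.1, 209.3]
ee_rot: [-0.147, -0.692, 0.692, 0.147]
contact_force: [-0.0, 0.4, -3.3]
gripper_width: 13.4
t 18.87 pos [ 624.5  -239.07  209.31] yaw 155.95 ydir [-0.  0. -1.] F [-0.    0.43 -3.34] w 13.4
tool delta [-0.54  0.31  0.45]
pred ball & top corners
[[ 580.66 -219.5   202.31  270.06  131.91  323.72  180.24]
 [ 549.16 -236.11  195.31  279.32  132.86  329.32  192.34]
 [ 571.98 -184.97  195.31  268.55  139.55  310.53  183.47]
 [ 677.01 -293.16  195.3   255.24  115.7   349.57  147.2 ]
 [ 699.83 -242.03  195.3   244.6   121.77  331.13  138.6 ]]
top [([235.8, 130.6], 0.66), ([323.2, 181.3], 0.47)]
side []
[270 131] [323 180]
```

View pics/s6.png

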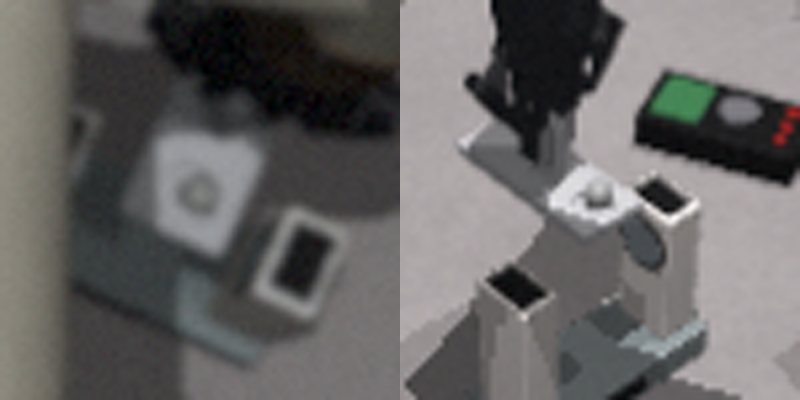

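The ball shows in its pocket above the gap at top (324.3,180.3) and side (271.8,131.9). The tray is level and clear of both towers.

Run:
```python
from h import *
q=tri((324.25,180.3),(271.8,131.9));print(q,proj("top",q),proj("side",q))
s,M=state();g=np.array([580.75,-220.17,120]);print(M.T@(g-q), M.T@(g-(s["position"]+M@np.array([48,7,0]))))
```

```text
[ 578.55 -221.4   202.52] [[324.44 181.02]] [[270.77 131.72]]
t 19.07 pos [ 624.49 -239.14  209.29] yaw 155.94 ydir [-0.  0. -1.] F [ 0.29 -0.26 -3.27] w 13.3
[-1.51 82.52 -2.02] [-0.33 82.29  0.51]
```

```bash
python3 -m creep '[{"delta_pos":[-1,2,-1],"rot":[0,0,0],"jaw":0},{"delta_pos":[0,4,0],"rot":[0,0,0],"jaw":0},{"delta_pos":[0,7,0],"rot":[0,0,0],"jaw":0},{"delta_pos":[0,8,0],"rot":[0,0,0],"jaw":0},{"delta_pos":[0,8,0],"rot":[0,0,0],"jaw":0},{"delta_pos":[0,8,0],"rot":[0,0,0],"jaw":0},{"delta_pos":[0,8,0],"rot":[0,0,0],"jaw":0},{"delta_pos":[0,8,0],"rot":[0,0,0],"jaw":0},{"delta_pos":[0,8,0],"rot":[0,0,0],"jaw":0},{"delta_pos":[0,8,0],"rot":[0,0,0],"jaw":0}]'
python3 -m creep '[{"delta_pos":[0,6,0],"rot":[0,0,0],"jaw":0},{"delta_pos":[0,4,0],"rot":[0,0,0],"jaw":0},{"delta_pos":[0,2,0],"rot":[0,0,0],"jaw":0},{"delta_pos":[0,1,0],"rot":[0,0,0],"jaw":0},{"delta_pos":[0,0,0],"rot":[0,0,0],"jaw":0},{"delta_pos":[0,0,0],"rot":[0,0,0],"jaw":0},{"delta_pos":[0,0,0],"rot":[0,0,0],"jaw":0},{"delta_pos":[0,0,0],"rot":[0,0,0],"jaw":0},{"delta_pos":[0,0,0],"rot":[0,0,0],"jaw":0},{"delta_pos":[0,0,0],"rot":[0,0,0],"jaw":0}]'
python3 - <<'E'
from h import *
s,M=state();B=s["position"]+M@np.array([48,7,0])
a=arm.get_image('side');b=arm.get_image('top')
g=[580.75,-220.17,-3.56]
print("ball",B,proj("top",B),proj("side",B))
for c in K:
    print(c,"towers",proj(c,[loc2w(g,(0,-72.5,155)),loc2w(g,(0,72.5,155))]).ravel(),[(np.round(d["location"],1).tolist(),round(d["p"],2)) for d in arm.find_in(c,"ball_center")],"pad",[(np.round(d["location"],1).tolist(),round(d["p"],2)) for d in arm.find_in(c,"latch_pad")])
u=proj("side",B)[0].astype(int);v=proj("top",B)[0].astype(int);print(u,v)
A=np.hstack([cv2.resize(im[q[1]-30:q[1]+30,q[0]-30:q[0]+30,::-1],(400,400),interpolation=2) for im,q in((b,v),(a,u))])
C=np.hstack([cv2.resize(im[y:y+40,x:x+80,::-1],(400,200),interpolation=2) for im,x,y in((b,140,185),(a,195,215))])
cv2.imwrite('pics/s7.png',np.vstack([A,C]))
E
```

```text
clock: 19.9
position: [625.8, -238.6, 139.4]
ee_rot: [-0.147, -0.692, 0.692, 0.147]
contact_force: [-0.4, -0.3, -2.7]
gripper_width: 13.1
clock: 20.73
position: [625.9, -238.6, 127.5]
ee_rot: [0.147, 0.692, -0.692, -0.147]
contact_force: [-0.4, -0.1, -2.6]
gripper_width: 13.2
t 20.73 pos [ 625.89 -238.57  127.51] yaw 155.95 ydir [ 0. -0. -1.] F [-0.37 -0.07 -2.62] w 13.2
ball [ 582.06 -219.01  120.5 ] [[317.69 184.82]] [[269.43 147.44]]
top towers [297.15 172.28 343.88 194.25] [([327.7, 194.6], 0.45)] pad [([201.6, 203.3], 0.66)]
side towers [256.04 149.69 283.24 132.64] [([305.6, 200.8], 0.41)] pad [([240.3, 233.1], 0.54)]
[269 147] [317 184]
```

View pics/s7.png

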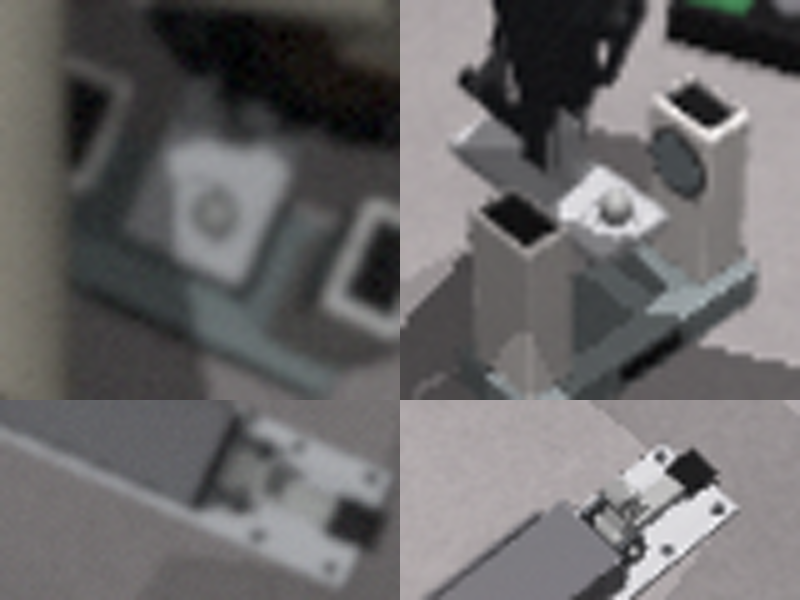

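The ball sits in its pocket between the towers at top (318.6,185.3) and side (270.9,147.7). The latch is still down. One numeric check before handing in.

Run:
```python
from h import *
q=tri((318.6,185.3),(270.9,147.7));g=np.array([580.75,-220.17,120])
c,s=np.cos(-3.56),np.sin(-3.56);d=q-g
print(q,"gauge-frame err",c*d[0]+s*d[1],-s*d[0]+c*d[1],d[2])
print("beam px",proj("top",g),proj("side",g));S,M=state();print("tool delta",M.T@-d)
```

```text
[ 579.95 -222.63  117.28] gauge-frame err -0.27361086483710406 2.5759576210533623 -2.721224777206899
beam px [[318.06 185.31]] [[269.85 147.43]]
t 21.03 pos [ 625.84 -238.59  127.31] yaw 155.95 ydir [ 0. -0. -1.] F [-0.18 -0.11 -2.68] w 13.4
tool delta [ 0.28 -2.72 -2.58]
```

```bash
python3 -c "
from h import *
arm.job_done();state()"
```

```text
the job is handed in; nothing more can be done
the job is handed in; nothing more can be done
```

The job is handed in at about 21 s of the 72 s allowed. The gripper is holding the tray still and level, with the ball between the gauge's windows. No verdict was reported.

- **What I did:** I pressed the latch with closed fingers. The push-back went from 5.7 N to nothing, and the pictures show the tail still down. I then gripped the tray by its handle, lifted it out, turned it 88°, and lowered it from above into the gap of the grey and white gauge. The wrist force stayed at about 3 N or less while carrying, which is just the tray's weight.
- **Last checks:** The final picture shows the ball in its pocket, the tray clear of both towers and the latch still down. By triangulation the ball is off the beam's middle by −0.3 mm across, 2.6 mm along the beam and −2.7 mm in height, all within the limits.
- **Disagreements:**
    - Working from the arm's own position instead, the ball's height comes out about 0.5 mm too high. The two estimates differ by about 3 mm, but both pass.
    - The ball detector gave wrong positions in the final pictures, so I read the ball's pixels by eye.
    - I did not measure the bystanders again at the end. The one I saw in the pictures near the gauge, the meter, was clear of the arm and tray.

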